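Clamp a preserving jar and twist off its tight cap

TASK

Brace the square jar of hazelnuts that stands loose on the preparation board: slide the board's jaw up to it until it is nipped square and tight between the two jaws. Then unscrew its tight red cap, stop turning as soon as the threads let go, lift the cap straight off and finish holding it level in the gripper, two or three centimetres clear above the jar's mouth; do not put it down. Leave the jar standing in the clamp and everything else on the counter where it is.

Things in the scene. Friction and masses are not known exactly. Their poses are not given: they have to be found in the camera images.
- board: White preparation board fixed to the counter, 250 mm along its x, 360 along its y; origin at the centre of its underside on the counter, z up, working face 22 mm above the origin. A fixed blue jaw stands on it: rubber face at y = -75 mm looking to +y, 100 mm wide, 45 mm high. The sliding jaw comes at it from the +y side.
- jaw (a joint): Travel of the sliding blue jaw in m along the board's -y, towards the fixed jaw: the gap between the two rubber faces is 0.112 minus the value (0 wide open; it closes on the jar at about 0.048; range to 0.07). It slides stiffly, about 10 N of drag all the way, and stays where it is left. Its face is 90 mm wide, 46 mm high.
- jaw_grip (a point): Grip point of the sliding jaw's upright blue ribbed handle: middle of the handle, 15 mm below its top (the top is 92 mm above the counter). The handle is 14 mm thick along the board's y, 60 mm wide along the board's x, and stands 80 mm behind the jaw's face with 61 mm free between the two. Axes as the board's.
- jar_mid (a point): Square glass jar of hazelnuts, 64 by 64 mm, about 0.45 kg, loose on the board between the jaws: point on its axis 50 mm above its foot; z up, x and y square to its sides, labels on its +y and -y sides, y within about 12 degrees of the board's y. Square body 82 mm high, round shoulder narrowing to the neck 97 mm up; mouth with orange seal 120 mm up.
- cap_mid (a point): Round red ribbed screw cap on the jar: point on its axis half-way up. 58 mm across, 20 mm high; when on, its lower edge is 102 mm and its top 122 mm above the jar's foot, so this point is 62 mm above jar_mid, and its skirt reaches 18 mm down over the mouth. Its axes turn with it and line up with the jar's while it is tight.
- cap_dot (a point): White dot on the top of the cap, 17 mm from its axis, straight along the jar's +x from the axis while the cap is tight; it shows how far the cap has turned.
- cap: The cap; origin at the centre of its lower edge, axes as cap_mid. Lug thread, about 0.3 N m tight: turned counter-clockwise seen from above it creeps up 1.5 mm and is free after about 55 degrees; it lifts straight off anywhere from 60 to 90 degrees; at about 95 the next thread stops it. Unless braced, the jar turns along with it.
- jar: The jar itself; origin at the centre of its foot, axes as jar_mid.
- detergent: blue washing-up liquid bottle, 68 mm across, 197 mm high; bystander
- spray: yellow spray bottle with a white trigger head, 72 mm across, 200 mm high; bystander
- foil_tray: ribbed foil roasting tray, 160 by 220 mm, 45 mm high; bystander
- mug: white mug, 80 mm across, 90 mm high; bystander
- bowl: blue bowl, 130 mm across, 60 mm high; bystander
- oat_jar: round amber jar with a brass-coloured lid, 68 mm across, 130 mm high (not the jar to open); bystander
- spoon: wooden spoon lying flat, 240 mm long; bystander
Mind the look-alikes: they are no part of the job. There is more than one size of the cap; the job needs the largest. Leave any blue look-alike of the jar alone.

How it is judged:
By the outcome, as a careful person would: the job done as asked, in the order asked, and still so for the second after the job is handed in, while the arm keeps its last pose, push and grip.
It also fails if it takes over 48 s, if anything falls off the work surface, if the arm or the gripper's body presses on something with over 40 N, if the wrist force passes 120 N, or if a joint passes its speed limit or range.

ROBOT

A 6-joint arm with a two-finger parallel gripper is mounted at the origin on the work surface. World frame = base frame: x ahead of the robot, y to its left, z up, the work surface at z = 0. Lengths are in m, angles in rad, forces in N, time in s.
With the tool pointing down it reaches from about 0.3 to 0.95 m from the base axis. Payload 3.1 kg.
Tool frame: the origin (TCP) lies midway between the tips of the shut fingers; the grasp point (between the pads) lies 19 mm behind it; z points along the fingers, y is the line along which they close (so a half turn about z gives the same grasp; the last joint's range is limited). The gripper opens to 85 mm and grips with 20 to 120 N. Pads are 22 mm wide; open, the fingers measure 114 mm over their backs; the gripper's body (76 mm by 85 mm) begins 54 mm behind the grasp point. The pads swing forward as they close: fully open they stand 13 mm farther back than shut.
Start: joints at [-1.332, 0.308, 1.634, -0, 1.2, -0.07], TCP at [0.19, -0.595, 0.201] pointing down, gripper open.
Joint ranges: [-3.06, 3.06], [-0.79, 1.96], [0.05, 2.63], [-1.19, 4.34], [0.05, 2.64], [-2.94, 2.94]. Speed limits (rad/s): [2.79, 2.79, 3.14, 3.14, 3.14, 3.14].

INTERFACE

Orientations are given as a rotation vector (axis times angle).
In Python, from rig import manip gives the robot as it stands.
- The arm moves only by the tool drive_tool, never from a script. Its argument "moves" is a list that holds one entry, the list of rows, each a list of 5 numbers: the gripper command: -1 is shut, 1 is fully open, values between are in proportion, then the shift along the world's x, y, z in m, then the turn about the world's z in rad. A call has 1 to 8 rows; each row is the pose to reach, as a shift and turn from the pose commanded when the call began; what a row does not reach only later rows make up. A row lasts 1/10 s, in which the tool goes at most 50 mm and 8.59 degrees, less where a joint would pass 70% of its speed; a pose out of reach is approached as far as the arm can. A call with a gripper value outside its range is refused whole. The fingers move at their own pace and stop on an object; "force" is the grip in N (left out, the last holds). Time passes only in rows, so rows that repeat a pose let the fingers close. It gives the time, the measured TCP pose, the force, the opening and the grip force at its end, in the units of the state.
- manip.read_state(): the state, without advancing time (a new reading comes with each control period).
- manip.snapshot(name): name is "scene" or "top"; returns (picture, depth): 420x560x3 uint8, blue, green, red; 420x560 float32, m along the optical axis (not along the pixel's ray), 0 where there is no reading.
- manip.calibration(name): a dict with "fx", "fy", "cx", "cy" (pixels), "rvec" (rotation vector, rad) and "tvec" (3), from world to camera coordinates, as OpenCV has them. Camera axes: x right, y down, z forward; pixel columns grow to the right and rows downward; lengths in m; the calibration is good to about 2 mm. A picture is of the moment at which its call begins. calibration takes no time and is no camera call.
- manip.sign_off(): hands the job in; it is judged then, once.
Trained networks look in the newest picture that a camera, given by its name, has taken for a name from the list of things; names that differ only in an ending like _2 or _b are one class to them, and where a whole thing is asked for, a point or a joint stands for the part that bears it (a point fixed in the world has none). Each returns a list of dicts, best first, with "score" (0 to 1); they miss things now and then, are a little off and sometimes report something else, mostly with a low value. They report only what shows in the picture. A call takes as long as a camera call. They do not tell look-alikes from the thing itself.
- manip.find_in(camera, thing): "bbox" ([left, top, width, height] in pixels, round what is visible of it).
- manip.regions_of(camera, thing): "pixels" (420x560 bool, what is visible of it) and "bbox" ([left, top, width, height] in pixels, round what is visible of it).
The state is a dict: "time": time; "qpos": joint angles; "dq": joint speeds; "joint_torque": joint torques, N m; "ee_pos": TCP position; "tool_rot": TCP orientation; "wrist_force": force on the tool from outside, world axes, zero at the start; "wrist_torque": the same for the moment, N m; "gripper_width": finger opening in m; "grip_force": force on a finger pad.
Only numpy, scipy, OpenCV 4.12 (cv2) and the standard library are available. Lean on these libraries where they do the work, as an engineer would, in place of code of your own. Each camera call takes 0.05 s, during which the arm holds its last target. There are 200 camera calls.

## Working session

There is one attempt and no reset: what is moved stays moved. The work goes in short steps, Python scripts to look and compute and a tool call to move; the robot and the scene stay as the last step left them, time stands still between calls to the robot, and variables do not carry over. Pictures are saved under pics/ and viewed, at most 10 in all, crops included, and the job is handed in when it is done.

Besides the shell and the picture viewer there is one more tool, called after ">>>" in YAML: its name, and indented under it one key for each argument. drive_tool: Moves the arm, as the interface text tells. Its arguments: {"type":"object","properties":{"moves":{"type":"array","items":{"type":"array","items":{"type":"array","items":{"type":"number"}}}},"force":{"type":"number"}},"required":["moves"]}

```bash
mkdir -p pics; cat > h.py <<'E'
import numpy as np, cv2
from rig import manip
def cal(n):
    c=manip.calibration(n); R=cv2.Rodrigues(np.array(c["rvec"],float))[0]; return c,R,np.array(c["tvec"],float).ravel()
def cloud(n,depth):
    c,R,t=cal(n); v,u=np.mgrid[:420,:560]
    p=np.stack([(u-c["cx"])/c["fx"]*depth,(v-c["cy"])/c["fy"]*depth,depth],-1)
    return (p-t)@R
def proj(n,P):
    c,R,t=cal(n); q=np.asarray(P)@R.T+t; return np.stack([c["fx"]*q[...,0]/q[...,2]+c["cx"],c["fy"]*q[...,1]/q[...,2]+c["cy"]],-1)
E
python3 - <<'E'
from h import *
ims=[]
for n in("scene","top"):
    im,d=manip.snapshot(n); np.save(n+"_d.npy",d); cv2.imwrite(f"pics/{n}0.png",im)
    P=cloud(n,d); np.save(n+"_P.npy",P)
    for th in("board","jaw","jaw_grip","jar","cap","cap_dot"):
        for r in manip.regions_of(n,th)[:3]:
            m=r["pixels"]&(d>0)
            q=P[m]
            if len(q): print(n,th,round(r["score"],2),r["bbox"],m.sum(),np.median(q,0).round(3),np.percentile(q,2,0).round(3),np.percentile(q,98,0).round(3))
print(manip.read_state())
E
```

```text
scene board 0.62 [189.4, 183.9, 122.5, 116.6] 7559 [ 0.514 -0.074  0.022] [ 0.364 -0.206  0.014] [0.629 0.147 0.071]
scene jaw 0.61 [258.7, 188.5, 21.6, 44.1] 493 [0.486 0.067 0.056] [0.446 0.003 0.027] [0.529 0.082 0.092]
scene jaw_grip 0.84 [253.8, 191.5, 24.9, 42.0] 479 [0.485 0.067 0.056] [0.446 0.003 0.028] [0.529 0.079 0.092]
scene jar 0.79 [276.0, 145.2, 22.2, 38.0] 677 [0.454 0.236 0.075] [0.412 0.214 0.008] [0.483 0.274 0.119]
scene jar 0.65 [238.0, 220.3, 32.6, 25.2] 592 [ 0.525 -0.074  0.086] [ 0.478 -0.083  0.035] [ 0.537 -0.027  0.116]
scene cap 0.91 [243.9, 208.5, 17.9, 18.7] 378 [ 0.509 -0.056  0.143] [ 0.481 -0.078  0.126] [ 0.532 -0.023  0.147]
scene cap 0.69 [323.5, 288.9, 16.1, 11.1] 184 [ 0.771 -0.096  0.012] [ 0.753 -0.111 -0.   ] [ 0.788 -0.076  0.015]
scene cap 0.54 [237.9, 221.3, 31.0, 25.0] 577 [ 0.523 -0.075  0.086] [ 0.477 -0.083  0.037] [ 0.537 -0.028  0.115]
scene cap_dot 0.96 [242.8, 207.7, 21.9, 16.9] 394 [ 0.508 -0.055  0.143] [ 0.479 -0.078  0.116] [ 0.532 -0.023  0.147]
scene cap_dot 0.59 [186.7, 294.8, 21.5, 13.4] 194 [ 0.473 -0.28   0.012] [ 0.453 
[... 1286 characters left out ...]
e': 0.7, 'qpos': array([-1.33172619e+00,  3.08077499e-01,  1.63379198e+00, -3.59626888e-07,
        1.19970267e+00, -6.96858895e-02]), 'dq': array([ 6.54504574e-04,  1.55765698e-03, -9.22272580e-04, -5.72886593e-05,
       -8.85451144e-04,  6.82336447e-04]), 'joint_torque': array([-1.13833714e-04, -4.15131462e+01, -2.77005064e+01, -2.69240072e-04,
        8.30431545e-04,  7.46764528e-06]), 'ee_pos': array([ 0.18990611, -0.59546215,  0.20138988]), 'tool_rot': array([3.10421059e+00, 4.83065746e-01, 2.19953559e-06]), 'wrist_force': array([-0.52125959, -0.47739402, -0.11563148]), 'wrist_torque': array([0.0203515 , 0.01848621, 0.00316985]), 'grip_force': 0.0, 'gripper_width': 0.08504325051261351}
```

View pics/scene0.png

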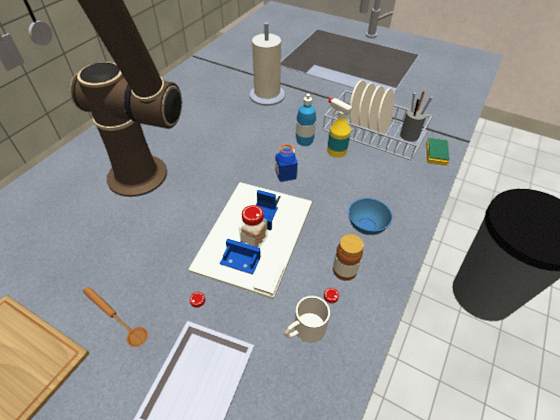

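View pics/top0.png

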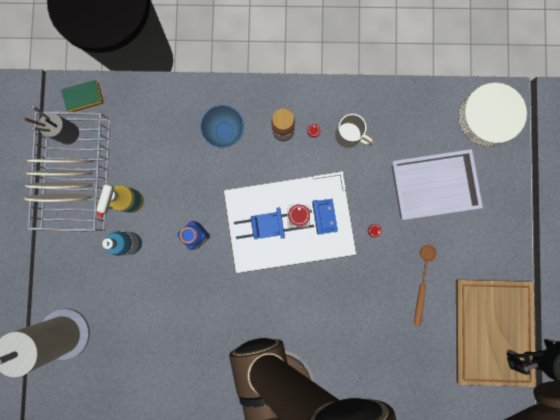

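The scene view shows the board at about (252,238), with the jar's red cap at (252,214), the sliding-jaw handle at (266,200) and the fixed jaw at (241,257). The blue look-alike is at (286,163) and the small caps at (197,299) and (331,295). In the top view the cap is at (299,215), the sliding jaw at (268,224) and the fixed jaw at (325,216). Next I'll fit poses.

```bash
python3 - <<'E'
from h import *
out=[]
for n in("scene","top"):
    P=np.load(n+"_P.npy"); im=cv2.imread(f"pics/{n}0.png").astype(int); b,g,r=im[...,0],im[...,1],im[...,2]
    near=(P[...,0]>.3)&(P[...,0]<.7)&(P[...,1]>-.25)&(P[...,1]<.19)
    z=P[...,2]
    wh=near&(z>.012)&(z<.032)&(im.min(-1)>120)
    rc=cv2.minAreaRect((P[wh][:,:2]*1000).astype(np.float32)); print(n,"board",rc)
    blue=near&(b>r+50)&(z>.03)
    for nm,m in(("handle",blue&(z>.085)&(P[...,1]>.03)),("handle>.06",blue&(z>.075)&(P[...,1]>.03)),("blue all",blue&(z>.05)&(z<.072)),("cap",near&(r>b+60)&(z>.14)),("dot",near&(im.min(-1)>150)&(z>.135))):
        q=P[m]
        if len(q)>2: print(nm,len(q),q.mean(0).round(4),q.min(0).round(3),q.max(0).round(3), cv2.minAreaRect((q[:,:2]*1000).astype(np.float32)))
    if n=="scene": cr=im[135:305,180:320]
    else: cr=im[165:280,215:365]
    out.append(cv2.resize(cr.astype(np.uint8),(390,480),interpolation=cv2.INTER_CUBIC) if n=="scene" else cv2.resize(cr.astype(np.uint8),None,fx=4,fy=4,interpolation=cv2.INTER_CUBIC))
cv2.imwrite("pics/c_scene.png",out[0]);cv2.imwrite("pics/c_top.png",out[1])
E
```

```text
scene board ((490.2931213378906, -23.7904052734375), (250.33474731445312, 362.2185974121094), 9.974194526672363)
handle 76 [0.4733 0.0731 0.0902] [0.444 0.064 0.085] [0.501 0.084 0.095] ((472.2704162597656, 73.71852111816406), (57.16123580932617, 14.718282699584961), 10.096343994140625)
handle>.06 81 [0.474  0.0729 0.0895] [0.444 0.064 0.077] [0.501 0.084 0.095] ((472.2704162597656, 73.71852111816406), (57.16123580932617, 14.718282699584961), 10.096343994140625)
blue all 376 [ 0.5049 -0.0778  0.0609] [ 0.444 -0.152  0.05 ] [0.554 0.078 0.071] ((490.87322998046875, -37.56767272949219), (97.99087524414062, 222.3301239013672), 11.485450744628906)
cap 283 [ 0.5046 -0.0506  0.1439] [ 0.476 -0.079  0.14 ] [ 0.532 -0.021  0.147] ((503.44879150390625, -50.16410446166992), (54.8565673828125, 57.137481689453125), 68.0213394165039)
dot 6 [ 0.5136 -0.0481  0.1451] [ 0.483 -0.058  0.143] [ 0.524 -0.037  0.147] ((505.3113708496094, -51.55803298950195), (45.52573013305664, 9.528714179992676), 26.678789138793945)
top board ((487.1316833496094, -23.324020385742188), (250.6108856201172, 360.3485107421
[... 218 characters left out ...]
4699 0.0745 0.0915] [0.44  0.065 0.081] [0.499 0.084 0.1  ] ((469.4439697265625, 74.53041076660156), (59.65054702758789, 12.968663215637207), 9.966532707214355)
blue all 368 [ 0.4956 -0.0589  0.0645] [ 0.441 -0.151  0.05 ] [0.7   0.188 0.072] ((534.3529052734375, 42.74534606933594), (406.80596923828125, 183.4779510498047), 63.79373550415039)
cap 352 [ 0.4962 -0.0473  0.2274] [ 0.434 -0.077  0.14 ] [ 0.528 -0.019  1.3  ] ((480.6950378417969, -48.741634368896484), (54.5712890625, 95.93505859375), 87.45042419433594)
dot 221 [ 0.4367 -0.0203  1.2634] [ 0.434 -0.052  0.144] [ 0.531 -0.019  1.3  ] ((482.5270080566406, -35.230873107910156), (4.971225261688232, 102.0196762084961), 69.09225463867188)
```

View pics/c_top.png

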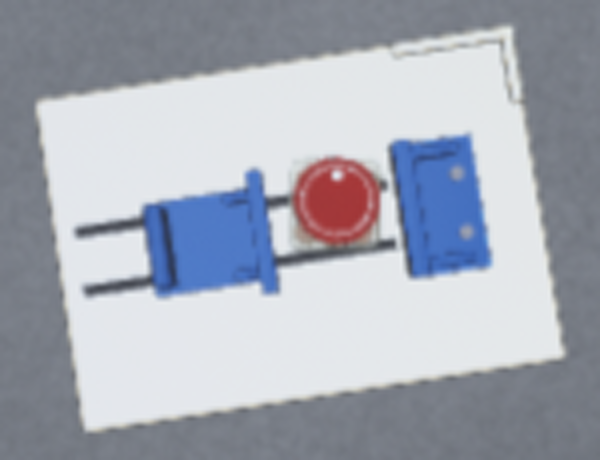

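The crop shows the jar between the jaws, turned about -10° to the board. The dot is at crop (336,175), towards world +x from the cap centre at (337,202). The board is at about (0.4885,-0.0235) with yaw +10°, and the handle is at about (0.471,0.074). That leaves the jaw about 30 mm to travel.

>>> drive_tool:
  moves:
    - [[0.05,0.281,0.67,0,-0.134],[0.05,0.281,0.67,0,-0.134],[0.05,0.281,0.67,0,-0.134],[0.05,0.281,0.67,0,-0.134],[0.05,0.281,0.67,0,-0.134],[0.05,0.281,0.67,0,-0.134],[0.05,0.281,0.67,0,-0.134],[0.05,0.281,0.67,0,-0.134]]
  force: 60

```text
time: 1.5
ee_pos: [0.3452, -0.2249, 0.2018]
tool_rot: [3.129, 0.273, 0.002]
wrist_force: [0.7, -0.5, 0.6]
gripper_width: 0.0452
grip_force: 0.0
```

>>> drive_tool:
  moves:
    - [[0.05,0.126,0.299,0,0],[0.05,0.126,0.299,0,0],[0.05,0.126,0.299,0,0],[0.05,0.126,0.299,0,0],[0.05,0.126,0.299,0,0],[0.05,0.126,0.299,0,0],[0.05,0.126,0.299,0,0],[0.05,0.126,0.299,-0.05,0]]

```text
time: 2.3
ee_pos: [0.4799, 0.0762, 0.1582]
tool_rot: [-3.128, -0.281, -0.031]
wrist_force: [1.5, -1.2, 0.5]
gripper_width: 0.045
grip_force: 0.0
```

>>> drive_tool:
  moves:
    - [[0.05,0,0,0,0],[0.05,0,0,0,0]]

```text
time: 2.5
ee_pos: [0.4694, 0.0724, 0.1507]
tool_rot: [-3.13, -0.275, 0.005]
wrist_force: [-0.8, 0.3, 0.4]
gripper_width: 0.0446
grip_force: 0.0
```

```bash
python3 - <<'E'
from h import *
im,d=manip.snapshot("scene"); cv2.imwrite("pics/c1.png",cv2.resize(im[130:270,180:320],None,fx=4,fy=4,interpolation=cv2.INTER_CUBIC))
s=manip.read_state(); print(s["ee_pos"],s["tool_rot"])
E
```

```text
[0.47097069 0.07218784 0.15212996] [3.12954794e+00 2.73642541e-01 7.83228433e-04]
```

View pics/c1.png

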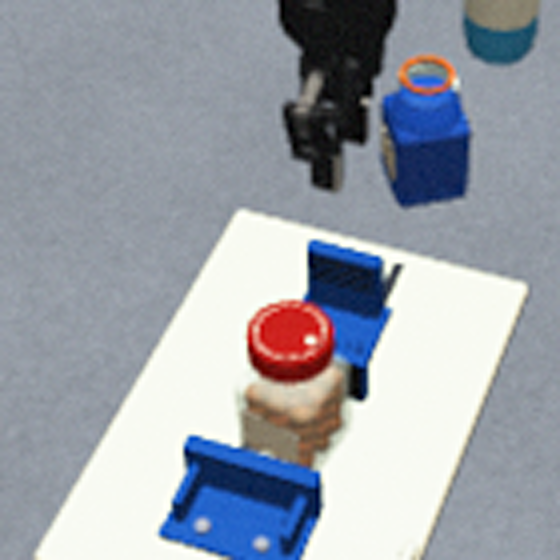

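The gripper hangs above the handle (handle top at crop (345,260), fingertips at (325,180)), so I'll descend.

>>> drive_tool:
  moves:
    - [[0.05,0,0.002,-0.03,0],[0.05,0,0.002,-0.06,0],[0.05,0,0.002,-0.08,0],[0.05,0,0.002,-0.093,0],[0.05,0,0.002,-0.093,0]]

```text
time: 3.05
ee_pos: [0.4705, 0.0739, 0.0583]
tool_rot: [-3.13, -0.273, 0.001]
wrist_force: [-0.0, 0.4, -0.2]
gripper_width: 0.0447
grip_force: 0.0
```

>>> drive_tool:
  moves:
    - [[-1,0,0,0,0],[-1,0,0,0,0],[-1,0,0,0,0],[-1,0,0,0,0],[-1,0,0,0,0]]
  force: 60

```text
time: 3.55
ee_pos: [0.4723, 0.0749, 0.0602]
tool_rot: [-3.129, -0.274, -0.005]
wrist_force: [-1.8, 1.9, 6.2]
gripper_width: 0.0103
grip_force: 58.7
```

>>> drive_tool:
  moves:
    - [[-1,0.0009,-0.005,0,0],[-1,0.0017,-0.01,0,0],[-1,0.0026,-0.015,0,0],[-1,0.0035,-0.02,0,0],[-1,0.0035,-0.02,0,0],[-1,0.0035,-0.02,0,0]]

```text
time: 4.15
ee_pos: [0.4754, 0.0574, 0.0603]
tool_rot: [-3.125, -0.27, -0.005]
wrist_force: [-1.5, 10.3, 6.9]
gripper_width: 0.0101
grip_force: 59.0
```

>>> drive_tool:
  moves:
    - [[-1,0.0007,-0.004,0,0],[-1,0.0014,-0.008,0,0],[-1,0.0014,-0.008,0,0]]

```text
time: 4.45
ee_pos: [0.4768, 0.0497, 0.0602]
tool_rot: [-3.124, -0.269, -0.005]
wrist_force: [-2.1, 11.6, 6.6]
gripper_width: 0.0103
grip_force: 59.1
```

>>> drive_tool:
  moves:
    - [[-1,0.0004,-0.002,0,0],[-1,0.0004,-0.002,0,0]]

```text
time: 4.65
ee_pos: [0.4771, 0.048, 0.0603]
tool_rot: [-3.124, -0.269, -0.004]
wrist_force: [-1.5, 11.4, 7.0]
gripper_width: 0.0101
grip_force: 59.1
```

>>> drive_tool:
  moves:
    - [[-1,0.0004,-0.002,0,0],[-1,0.0004,-0.002,0,0]]

```text
time: 4.85
ee_pos: [0.4774, 0.0462, 0.0602]
tool_rot: [-3.123, -0.269, -0.004]
wrist_force: [-1.9, 12.1, 7.3]
gripper_width: 0.0106
grip_force: 59.2
```

>>> drive_tool:
  moves:
    - [[-1,0.0004,-0.002,0,0],[-1,0.0004,-0.002,0,0]]

```text
time: 5.05
ee_pos: [0.4777, 0.0443, 0.0602]
tool_rot: [-3.123, -0.269, -0.004]
wrist_force: [-1.7, 12.0, 8.1]
gripper_width: 0.0104
grip_force: 59.2
```

```bash
python3 - <<'E'
from h import *
im,d=manip.snapshot("scene"); cv2.imwrite("pics/c2.png",cv2.resize(im[160:280,180:320],None,fx=4,fy=4,interpolation=cv2.INTER_CUBIC))
s=manip.read_state(); print(s["ee_pos"],s["tool_rot"],s["wrist_force"])
E
```

```text
[0.47773356 0.04430839 0.06023458] [-3.12327385 -0.26891991 -0.00396929] [-2.53697251 13.2688043   7.6792919 ]
```

View pics/c2.png

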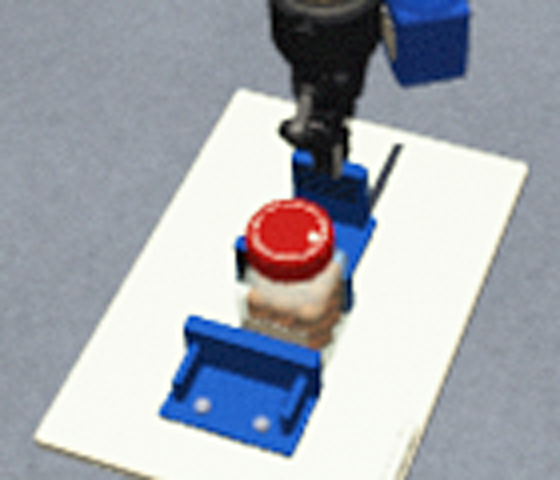

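The jaw now touches the jar (cap at crop (290,240)). It is close to the fixed jaw but not nipped yet.

>>> drive_tool:
  moves:
    - [[-1,0.0004,-0.002,0,0],[-1,0.0004,-0.002,0,0]]

```text
time: 5.3
ee_pos: [0.4777, 0.0443, 0.0602]
tool_rot: [-3.12, -0.265, -0.003]
wrist_force: [-2.9, 19.4, 9.4]
gripper_width: 0.0106
grip_force: 59.4
```

>>> drive_tool:
  moves:
    - [[-1,0.0004,-0.002,0,0],[-1,0.0004,-0.002,0,0]]

```text
time: 5.5
ee_pos: [0.4777, 0.0442, 0.0602]
tool_rot: [-3.116, -0.263, -0.002]
wrist_force: [-3.4, 24.3, 8.6]
gripper_width: 0.0105
grip_force: 59.6
```

>>> drive_tool:
  moves:
    - [[-1,0.0004,-0.002,0,0],[-1,0.0008,-0.004,0,0],[-1,0.0008,-0.004,0,0],[-1,0.0008,-0.004,0,0]]

```text
time: 5.9
ee_pos: [0.4777, 0.0442, 0.0602]
tool_rot: [-3.11, -0.258, -0.001]
wrist_force: [-5.1, 36.5, 11.2]
gripper_width: 0.0102
grip_force: 59.8
```

>>> drive_tool:
  moves:
    - [[0.05,0,0,0,0],[0.05,0,0,0,0],[0.05,0,0,0,0],[0.05,0,0,0,0]]

```text
time: 6.3
ee_pos: [0.4785, 0.0319, 0.0586]
tool_rot: [3.129, 0.274, 0.001]
wrist_force: [0.2, 0.1, 0.8]
gripper_width: 0.0449
grip_force: 0.0
```

>>> drive_tool:
  moves:
    - [[0.05,0,0,0.04,0],[0.05,0,0,0.08,0],[0.5,0,0,0.12,0],[1,0,0,0.15,0],[1,0,0,0.15,0]]

```text
time: 6.8
ee_pos: [0.4825, 0.0314, 0.2138]
tool_rot: [3.128, 0.272, 0.017]
wrist_force: [0.5, -0.1, 1.0]
gripper_width: 0.0848
grip_force: 0.0
```

```bash
python3 - <<'E'
from h import *
im,d=manip.snapshot("scene"); im2,d2=manip.snapshot("top")
s=manip.read_state(); print(s["ee_pos"],s["tool_rot"],s["wrist_force"],s["qpos"])
for n,im,d in(("scene",im,d),("top",im2,d2)):
    P=cloud(n,d); im=im.astype(int); b,g,r=im[...,0],im[...,1],im[...,2]; z=P[...,2]
    near=(abs(P[...,0]-.505)<.06)&(abs(P[...,1]+.06)<.06)
    m=near&(z>.139)&(z<.152)&(r>b+60); q=P[m]
    if len(q)>5:print(n,"cap",len(q),q.mean(0).round(4),cv2.minAreaRect((q[:,:2]*1000).astype(np.float32)), np.percentile(z[m],[10,50,90]))
    w=near&(z>.139)&(z<.152)&(im.min(-1)>140); print("dot",P[w].round(4)[:8])
cv2.imwrite("pics/c3.png",np.hstack([cv2.resize(im[120:300,160:340],(400,400)) for im in(cv2.imread("pics/scene0.png")*0,)][:0]+[cv2.resize(manip_im[y:y+120,x:x+120],(400,400),interpolation=cv2.INTER_CUBIC) for manip_im,y,x in((np.uint8(im2),160,230),)]+[cv2.resize(manip.snapshot("scene")[0][160:280,190:310],(400,400),interpolation=cv2.INTER_CUBIC)]))
E
```

```text
[0.47870953 0.03171703 0.20892378] [3.12916681e+00 2.72626746e-01 2.41463550e-03] [-0.15016097  0.96110216  0.5537746 ] [-2.43481880e-02  1.50706190e-02  1.95866485e+00 -4.31763870e-04
  1.16626582e+00  1.37280787e+00]
scene cap 309 [ 0.5135 -0.0657  0.1437] ((512.9959716796875, -65.41451263427734), (53.09678649902344, 59.89208221435547), 32.97911834716797) [0.14166519 0.14380203 0.14562292]
dot [[ 0.4884 -0.0663  0.1434]
 [ 0.4902 -0.069   0.1431]
 [ 0.532  -0.0512  0.1455]
 [ 0.5234 -0.0575  0.1428]
 [ 0.5271 -0.0584  0.1459]
 [ 0.5252 -0.0604  0.1428]
 [ 0.5298 -0.0626  0.1478]
 [ 0.5305 -0.059   0.1445]]
top cap 296 [ 0.5103 -0.0665  0.1454] ((509.6357421875, -67.17405700683594), (54.414955139160156, 45.7850341796875), 1.5541410446166992) [0.14305209 0.14531032 0.14822964]
dot [[ 0.5333 -0.0651  0.1498]
 [ 0.5308 -0.06    0.1455]
 [ 0.528  -0.0574  0.1459]
 [ 0.5282 -0.0601  0.145 ]
 [ 0.5279 -0.0626  0.1493]
 [ 0.5252 -0.06    0.1478]
 [ 0.5255 -0.0628  0.1457]
 [ 0.4829 -0.0745  0.1413]]
```

View pics/c3.png

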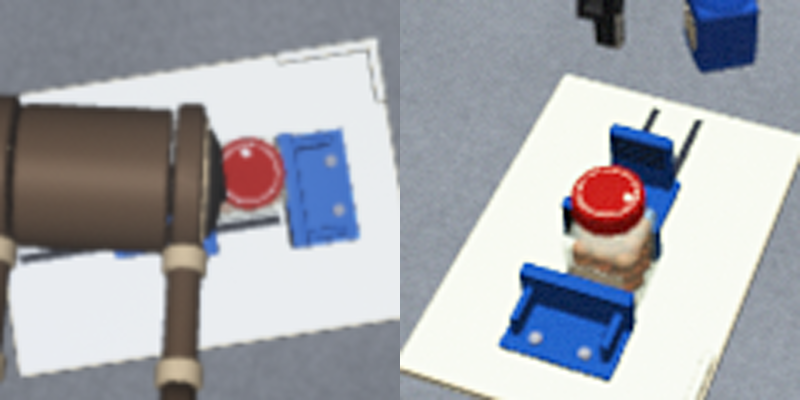

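The jar now sits square between the jaws: cap at (610,200) in the right half, with the dot at (629,198), about 10° from world x. The cap centre is about (0.511,-0.0655). Next I'll move above it and descend.

>>> drive_tool:
  moves:
    - [[1,0.0325,-0.097,0,0],[1,0.0325,-0.097,0,0],[1,0.0325,-0.097,0,0],[1,0.0325,-0.097,0,0],[1,0.0325,-0.097,-0.03,0],[1,0.0325,-0.097,-0.045,0]]
  force: 45

```text
time: 7.55
ee_pos: [0.5082, -0.063, 0.1603]
tool_rot: [-3.127, -0.275, 0.008]
wrist_force: [-0.8, -0.2, -0.4]
gripper_width: 0.0851
grip_force: 0.0
```

>>> drive_tool:
  moves:
    - [[1,0,0,-0.02,0],[1,0,0,-0.035,0],[1,0,0,-0.045,0],[1,0,0,-0.053,0],[1,0,0,-0.053,0],[1,0,0,-0.053,0]]

```text
time: 8.15
ee_pos: [0.511, -0.0643, 0.1106]
tool_rot: [-3.13, -0.275, -0.0]
wrist_force: [-0.3, -0.7, 0.3]
gripper_width: 0.0857
grip_force: 0.0
```

>>> drive_tool:
  moves:
    - [[0.6,0,-0.001,0,0],[0.45,0,-0.001,0,0],[0,0,-0.001,0,0],[-1,0,-0.001,0,0],[-1,0,-0.001,0,0],[-1,0,-0.001,0,0]]
  force: 45

```text
time: 8.75
ee_pos: [0.5147, -0.0657, 0.1145]
tool_rot: [3.129, 0.273, 0.012]
wrist_force: [1.1, 1.8, 10.9]
gripper_width: 0.004
grip_force: 5.4
```

```bash
python3 - <<'E'
from h import *
im,d=manip.snapshot("scene"); cv2.imwrite("pics/c4.png",cv2.resize(im[160:280,180:320],None,fx=4,fy=4,interpolation=cv2.INTER_CUBIC))
s=manip.read_state(); print({k:np.round(v,4) for k,v in s.items()})
E
```

```text
{'time': np.float64(8.8), 'qpos': array([-2.1200e-01,  2.0520e-01,  1.9588e+00,  1.3000e-03,  9.6980e-01,
        1.1837e+00]), 'dq': array([-0.0011,  0.0006,  0.0015, -0.0039, -0.0067, -0.0004]), 'joint_torque': array([-6.10000e-01, -2.78011e+01, -1.98064e+01, -2.92100e-01,
       -1.39200e-01,  2.50000e-03]), 'ee_pos': array([ 0.5146, -0.0659,  0.1143]), 'tool_rot': array([3.1283, 0.2734, 0.0122]), 'wrist_force': array([ 0.367 ,  1.1268, 11.7175]), 'wrist_torque': array([ 0.1763,  0.1181, -0.0604]), 'grip_force': np.float64(6.0246), 'gripper_width': np.float64(0.0001)}
```

View pics/c4.png

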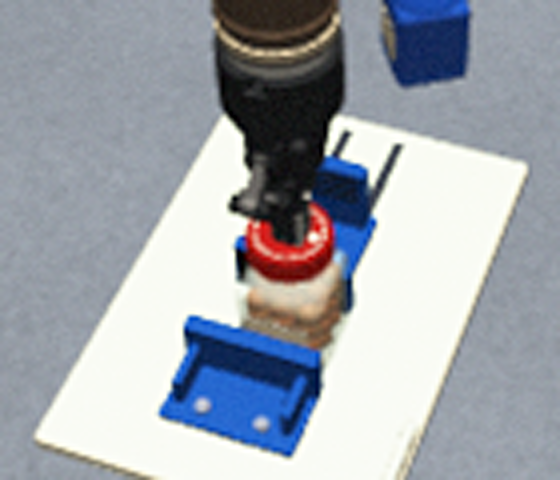

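The fingers are shut (width 0) and appear to rest on the cap's top at crop (290,240), so it isn't gripped. I'll compare the image with the reported TCP.

```bash
python3 - <<'E'
from h import *
im,d=manip.snapshot("scene")
for z in(.1145,.13,.144,.16): print(z,(proj("scene",[.5146,-.0659,z])-[180,160])*4)
P=cloud("scene",d)
dark=(im.max(-1)<70)
for v in range(204,226,2):
    row=[(u,P[v,u].round(3).tolist(),im[v,u].tolist()) for u in(250,252,254)]
    print(v,row)
im0=cv2.imread("pics/top0.png"); 
E
```

```text
0.1145 [291.54430603 262.28376658]
0.13 [290.65118878 247.67271218]
0.144 [289.82683787 234.18664855]
0.16 [288.8634908  218.42666149]
204 [(250, [0.532, -0.097, 0.241], [19, 18, 18]), (252, [0.53, -0.087, 0.231], [16, 16, 12]), (254, [0.53, -0.078, 0.222], [14, 15, 8])]
206 [(250, [0.52, -0.081, 0.211], [14, 17, 12]), (252, [0.526, -0.081, 0.215], [36, 34, 34]), (254, [0.53, -0.078, 0.214], [16, 15, 17])]
208 [(250, [0.515, -0.075, 0.195], [41, 42, 41]), (252, [0.524, -0.079, 0.204], [23, 21, 22]), (254, [0.531, -0.08, 0.21], [19, 19, 16])]
210 [(250, [0.519, -0.081, 0.196], [43, 42, 38]), (252, [0.526, -0.082, 0.201], [29, 28, 27]), (254, [0.53, -0.079, 0.199], [19, 18, 20])]
212 [(250, [0.533, -0.101, 0.217], [9, 11, 9]), (252, [0.532, -0.092, 0.207], [21, 20, 20]), (254, [0.527, -0.075, 0.187], [24, 25, 23])]
214 [(250, [0.534, -0.103, 0.212], [17, 19, 20]), (252, [0.532, -0.093, 0.2], [32, 30, 29]), (254, [0.523, -0.07, 0.172], [74, 81, 82])]
216 [(250, [0.535, -0.105, 0.207], [22, 19, 14]), (252, [0.532, -0.093, 0.193], [20, 20, 17]), (254, [0.523, -0.071, 0.165], [63, 70, 72])]
218 [(250, [0.516, -0.079, 0.16], [28, 27, 19]), (252, [0.522, -0.078, 0.163], [20, 19, 18]), (254, [0.525, -0.073, 0.16], [66, 70, 70])]
220 [(250, [0.515, -0.078, 0.151], [30, 34, 138]), (252, [0.522, -0.079, 0.157], [26, 22, 90]), (254, [0.526, -0.075, 0.154], [65, 70, 76])]
222 [(250, [0.516, -0.08, 0.145], [21, 27, 209]), (252, [0.52, -0.077, 0.145], [25, 28, 216]), (254, [0.526, -0.076, 0.147], [23, 27, 215])]
224 [(250, [0.519, -0.085, 0.145], [108, 122, 212]), (252, [0.523, -0.082, 0.144], [113, 126, 229]), (254, [0.527, -0.079, 0.143], [122, 137, 227])]
```

The fingertips are at about z = 0.147 although the reported TCP is 0.114, so the reported TCP looks about 30 mm low. I'll lift clear and measure that offset.

>>> drive_tool:
  moves:
    - [[-1,0,0,0.03,0],[-1,0,0,0.06,0],[-1,0,0,0.06,0],[-1,0,0,0.06,0]]

```text
time: 9.25
ee_pos: [0.5115, -0.0658, 0.1713]
tool_rot: [3.129, 0.274, 0.004]
wrist_force: [-1.1, 0.2, -0.1]
gripper_width: -0.0003
grip_force: 0.0
```

```bash
python3 - <<'E'
from h import *
im,d=manip.snapshot("scene")
s=manip.read_state(); e=s["ee_pos"]; print(e,s["tool_rot"],s["wrist_force"],s["gripper_width"])
x0,y0=200,150
big=cv2.resize(im[y0:y0+120,x0:x0+120],None,fx=5,fy=5,interpolation=cv2.INTER_CUBIC)
for dz,c in((0,(0,255,255)),(.03,(0,255,0)),(-.03,(255,0,255))):
    p=((proj("scene",e+[0,0,dz])-[x0,y0]+.5)*5).astype(int); print(dz,p); cv2.circle(big,tuple(map(int,p)),3,c,-1)
cv2.imwrite("pics/c5.png",big)
P=cloud("scene",d); z=P[...,2]
m=(im.max(-1)<110)&(np.hypot(P[...,0]-e[0],P[...,1]-e[1])<.03)&(z>.1)&(z<.3)
print("lowest dark",np.sort(z[m])[:15].round(3), m.sum())
E
```

```text
[ 0.51039244 -0.06553492  0.17005822] [-3.12948066e+00 -2.74036768e-01  7.08953472e-04] [-0.66578981 -0.54836129  0.74005737] 0.00020145656145948375
0 [256 309]
0.03 [253 270]
-0.03 [258 346]
lowest dark [0.126 0.128 0.129 0.13  0.13  0.131 0.131 0.131 0.131 0.131 0.132 0.132
 0.133 0.133 0.133] 242
```

View pics/c5.png

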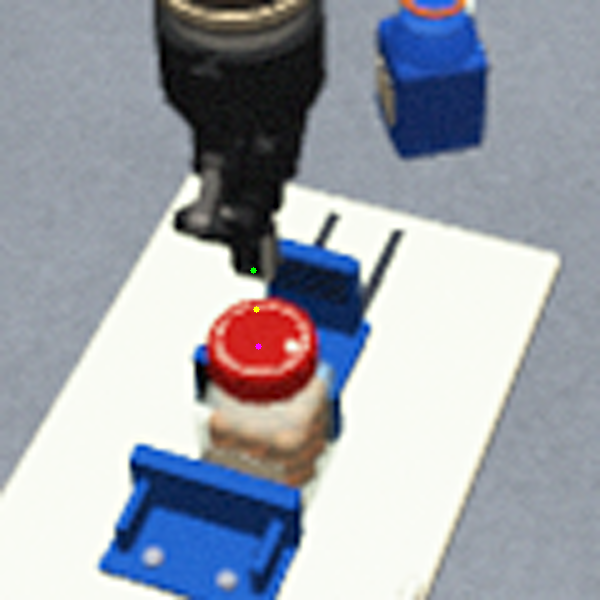

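The overlay confirms it: the real tips, at (253,275), match the +30 mm mark, so tip = reported TCP + 30 mm. The cap and jar are undisturbed. I'll open and descend to a reported z of 0.080.

>>> drive_tool:
  moves:
    - [[1,0.0005,0,0,0],[1,0.0005,0,0,0],[1,0.0005,0,0,0],[1,0.0005,0,0,0],[1,0.0005,0,-0.03,0],[1,0.0005,0,-0.05,0]]

```text
time: 9.9
ee_pos: [0.5112, -0.0655, 0.1195]
tool_rot: [3.13, 0.274, 0.0]
wrist_force: [0.4, 0.4, 0.0]
gripper_width: 0.0849
grip_force: 0.0
```

>>> drive_tool:
  moves:
    - [[1,0,0,-0.015,0],[1,0,0,-0.027,0],[1,0,0,-0.035,0],[1,0,0,-0.04,0],[1,0,0,-0.04,0]]

```text
time: 10.4
ee_pos: [0.5111, -0.0655, 0.08]
tool_rot: [-3.129, -0.274, 0.001]
wrist_force: [-0.4, -0.2, 0.3]
gripper_width: 0.0855
grip_force: 0.0
```

>>> drive_tool:
  moves:
    - [[0.45,0,0,0,0],[0,0,0,0,0],[0,0,0,0,0],[0,0,0,0,0]]
  force: 45

```text
time: 10.8
ee_pos: [0.5118, -0.0644, 0.0817]
tool_rot: [-3.128, -0.273, -0.002]
wrist_force: [-1.8, 4.2, 6.2]
gripper_width: 0.0575
grip_force: 47.1
```

The cap is gripped (57.5 mm). Now I'll unscrew it, easing off the side load.

>>> drive_tool:
  moves:
    - [[-0.2,0,0.001,0.001,0.06],[-0.2,0,0.001,0.001,0.12],[-0.2,0,0.001,0.001,0.18],[-0.2,0,0.001,0.0015,0.24],[-0.2,0,0.001,0.0015,0.3],[-0.2,0,0.001,0.0015,0.36],[-0.2,0,0.001,0.002,0.42],[-0.2,0,0.001,0.002,0.48]]
  force: 45

```text
time: 11.6
ee_pos: [0.512, -0.0641, 0.0825]
tool_rot: [-2.974, -1.011, -0.003]
wrist_force: [1.7, 2.0, -2.5]
gripper_width: 0.0572
grip_force: 48.9
```

```bash
python3 - <<'E'
from h import *
im,d=manip.snapshot("scene"); im2,_=manip.snapshot("top")
cv2.imwrite("pics/c6.png",cv2.resize(im[170:270,190:300],None,fx=5,fy=5,interpolation=cv2.INTER_CUBIC))
s=manip.read_state(); print({k:np.round(v,4) for k,v in s.items()})
E
```

```text
{'time': np.float64(11.7), 'qpos': array([-2.0970e-01,  2.5130e-01,  1.9786e+00,  1.2000e-03,  9.1060e-01,
        7.0570e-01]), 'dq': array([ 0.0013, -0.0008,  0.0011, -0.007 ,  0.0024,  0.0341]), 'joint_torque': array([-1.68460e+00, -3.45975e+01, -2.28855e+01, -6.83100e-01,
        8.52000e-02, -3.38000e-02]), 'ee_pos': array([ 0.5118, -0.0641,  0.0826]), 'tool_rot': array([-2.9745e+00, -1.0100e+00, -2.2000e-03]), 'wrist_force': array([ 1.6112,  2.4328, -1.3867]), 'wrist_torque': array([ 0.5526, -0.1261,  0.1652]), 'grip_force': np.float64(48.9536), 'gripper_width': np.float64(0.0572)}
```

View pics/c6.png

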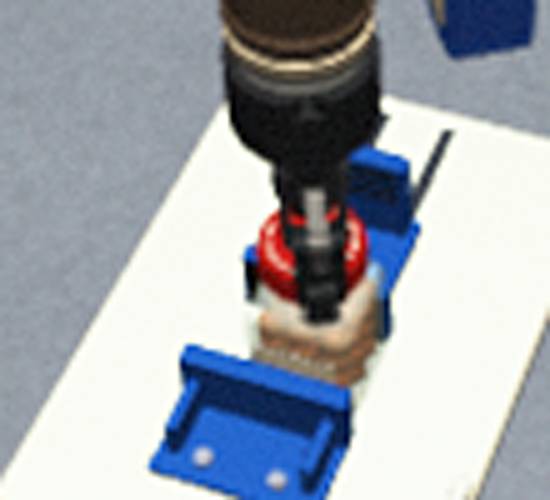

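The fingers hold the cap with their tips at about (320,310), and the jar stays square in the clamp while the cap turns. I'll continue to about 55°.

>>> drive_tool:
  moves:
    - [[-0.2,0,0,0.0002,0.06],[-0.2,0,0,0.0003,0.12],[-0.2,0,0,0.0004,0.18],[-0.2,0,0,0.0005,0.24],[-0.2,0,0,0.0006,0.3],[-0.2,0,0,0.0007,0.36],[-0.2,0,0,0.0008,0.42],[-0.2,0,0,0.0008,0.48]]

```text
time: 12.5
ee_pos: [0.5118, -0.0637, 0.0835]
tool_rot: [-2.649, -1.688, -0.003]
wrist_force: [1.0, 4.5, -0.9]
gripper_width: 0.0571
grip_force: 49.1
```

```bash
python3 - <<'E'
from h import *
im,d=manip.snapshot("scene")
s=manip.read_state(); print({k:np.round(s[k],4) for k in("ee_pos","tool_rot","wrist_force","wrist_torque","joint_torque")})
P=cloud("scene",d); b,g,r=[im[...,i].astype(int) for i in range(3)]; z=P[...,2]
near=(np.hypot(P[...,0]-.511,P[...,1]+.0655)<.03)
w=near&(im.min(-1)>120)&(z>.139)&(z<.155); print("white",[(v,u,P[v,u].round(3).tolist(),im[v,u].tolist()) for v,u in np.argwhere(w)])
m=near&(r>b+60)&(z>.14)&(z<.155); print("cap z",np.median(z[m]),m.sum())
# jar yaw: jaw gap check
E
```

```text
{'ee_pos': array([ 0.5116, -0.0638,  0.0835]), 'tool_rot': array([-2.6468e+00, -1.6910e+00, -1.8000e-03]), 'wrist_force': array([-0.4431,  4.1786,  0.5598]), 'wrist_torque': array([ 0.5048,  0.0473, -0.0261]), 'joint_torque': array([ -1.7521, -33.9081, -23.0946,  -0.7651,  -0.2782,  -0.1323])}
white [(np.int64(212), np.int64(247), [0.491, -0.056, 0.147], [139, 158, 238]), (np.int64(215), np.int64(244), [0.49, -0.068, 0.146], [140, 156, 231]), (np.int64(216), np.int64(243), [0.489, -0.072, 0.145], [141, 161, 231]), (np.int64(216), np.int64(244), [0.491, -0.07, 0.144], [147, 166, 232]), (np.int64(219), np.int64(243), [0.494, -0.08, 0.145], [125, 142, 228]), (np.int64(219), np.int64(244), [0.497, -0.079, 0.145], [124, 143, 226]), (np.int64(220), np.int64(244), [0.498, -0.081, 0.144], [133, 150, 212]), (np.int64(221), np.int64(244), [0.501, -0.086, 0.147], [133, 148, 229]), (np.int64(221), np.int64(245), [0.503, -0.084, 0.146], [134, 149, 233]), (np.int64(222), np.int64(245), [0.504, -0.085, 0.143], [136, 153, 235]), (np.int64(224), np.int64(248), [0.515, -0.088, 0.145], [145, 162, 233]), (np.int64(224), np.int64(249), [0.516, -0.086, 0.143], [171, 194, 238]), (np.int64(224), np.int64(250), [0.521, -0.087, 0.148], [133, 149, 229]), (np.int64(224), np.int64(251), [0.523, -0.086, 0.147], [138, 157, 231]), (np.int64(224), np.int64(252), [0.524, -0.083, 0.146], [138, 157, 236]), (np.int64(224), np.int64(253), [0.527, -0.083, 0.147], [154, 170, 237]), (np.int64(224), np.int64(254), [0.528, -0.08, 0.145], [128, 144, 195])]
cap z 0.14552525542114922 173
```

>>> drive_tool:
  moves:
    - [[-0.2,0,0,0,0.06],[-0.2,0,0,0,0.12],[-0.2,0,0,0,0.16],[-0.2,0,0,0,0.16]]

```text
time: 12.95
ee_pos: [0.5112, -0.0641, 0.0835]
tool_rot: [-2.507, -1.892, -0.0]
wrist_force: [-0.7, 3.7, 1.8]
gripper_width: 0.0569
grip_force: 49.2
```

>>> drive_tool:
  moves:
    - [[-0.2,0,0,0.002,0],[-0.2,0,0,0.004,0],[-0.2,0,0,0.004,0]]

```text
time: 13.25
ee_pos: [0.5108, -0.0644, 0.0871]
tool_rot: [-2.506, -1.893, 0.001]
wrist_force: [-0.7, 3.1, -1.8]
gripper_width: 0.057
grip_force: 48.9
```

It lifts freely, so I'll continue straight up.

>>> drive_tool:
  moves:
    - [[-0.2,0,0.0005,0.005,0],[-0.2,0,0.0005,0.01,0],[-0.2,0,0.0005,0.016,0],[-0.2,0,0.0005,0.023,0],[-0.2,0,0.0005,0.031,0],[-0.2,0,0.0005,0.038,0],[-0.2,0,0.0005,0.038,0],[-0.2,0,0.0005,0.038,0]]

```text
time: 14.05
ee_pos: [0.5115, -0.0642, 0.1255]
tool_rot: [2.505, 1.894, 0.001]
wrist_force: [0.2, 0.4, 0.3]
gripper_width: 0.0571
grip_force: 49.0
```

```bash
python3 - <<'E'
from h import *
im,d=manip.snapshot("scene"); im2,d2=manip.snapshot("top")
s=manip.read_state(); print({k:np.round(s[k],4) for k in("time","ee_pos","tool_rot","wrist_force","wrist_torque","grip_force","gripper_width")})
P=cloud("scene",d); b,g,r=[im[...,i].astype(int) for i in range(3)]; z=P[...,2]
near=(np.hypot(P[...,0]-.511,P[...,1]+.0655)<.035)
m=near&(r>b+60)&(g<70)&(z>.13); print("red z",np.percentile(z[m],[1,5,50,95]),m.sum())
o=near&(r>150)&(g>80)&(b<120)&(r>b+60)&(z<.16)&(z>.13); print("orange",np.percentile(z[o],[10,50,90]) if o.any() else None)
cv2.imwrite("pics/c7.png",cv2.resize(im[150:270,180:320],None,fx=5,fy=5,interpolation=cv2.INTER_CUBIC))
E
```

```text
{'time': np.float64(14.15), 'ee_pos': array([ 0.511 , -0.064 ,  0.1249]), 'tool_rot': array([-2.5056e+00, -1.8945e+00,  7.0000e-04]), 'wrist_force': array([-0.0876,  0.3962, -1.2609]), 'wrist_torque': array([ 0.1191, -0.0374, -0.0516]), 'grip_force': np.float64(48.9757), 'gripper_width': np.float64(0.0571)}
red z [0.1731425  0.17534336 0.18736951 0.19071739] 199
orange [0.14023996 0.14266525 0.14499123]
```

View pics/c7.png

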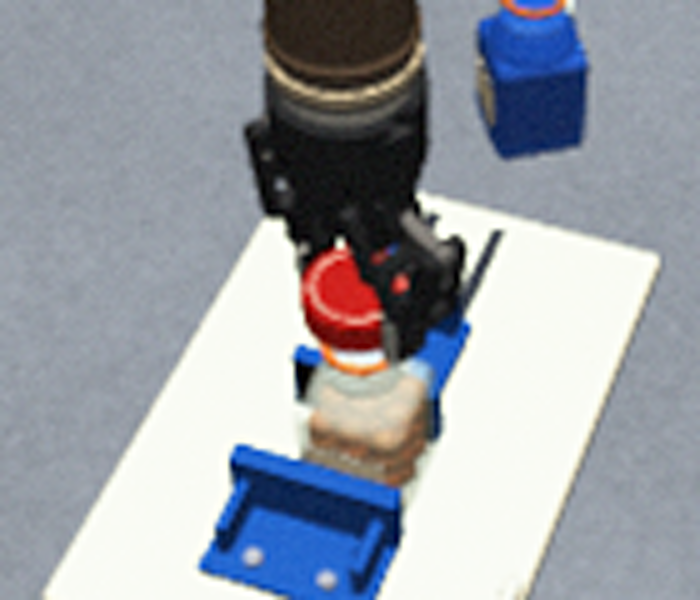

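The cap is held level at (350,300), with the orange mouth visible at (358,358) and the jar still clamped. The cap's top is at z = 0.188 to 0.190, which puts its lower edge about 25 mm above the mouth. I'll hand it in.

```bash
python3 -c "
from rig import manip
print(manip.sign_off())"
```

```text
the job is handed in; nothing more can be done
None
```

The job is handed in at about 14 s of the 48 s: the jar is nipped square in the clamp, and the cap, turned about 64°, is held level about 25 mm above the mouth; on the first try at the cap the fingers shut on top of it (about 12 N) because the reported TCP is 30 mm low.

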